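# Lever open the stuck lid of the hinged biscuit tin

## Robot

A 6-joint arm with a two-finger parallel gripper is mounted at the origin on a cart in front of the work surface, level with it; the furniture and walls round the work are solid. World frame = base frame: x ahead of the robot, y to its left, z up, the work surface at z = 0. Lengths are in m, angles in rad, forces in N, time in s.
With the tool pointing down it reaches from about 0.25 to 0.725 m from the base axis. Payload 4 kg.
Tool frame: the origin (TCP) lies midway between the tips of the shut fingers; the grasp point (between the pads) lies 19 mm behind it; z points along the fingers, y is the line along which they close (so a half turn about z gives the same grasp; the last joint's range is limited). The gripper opens to 85 mm and grips with 20 to 120 N. Pads are 22 mm wide; open, the fingers measure 114 mm over their backs; the gripper's body (76 mm by 85 mm) begins 54 mm behind the grasp point. The pads swing forward as they close: fully open they stand 13 mm farther back than shut.
Start: joints at [1.324, 0.241, 0.005, 1.335, 0, 1.571], TCP at [0.122, 0.485, 0.231] pointing down, gripper open.
Joint ranges: [-2.72, 2.72], [-1.05, 1.87], [-1.09, 1.28], [-1.99, 2.15], [-1.42, 1.44], [-3.14, 3.14]. Speed limits (rad/s): [2.79, 2.79, 3.14, 3.14, 3.14, 3.14].

## Interface

Orientations are given as a unit quaternion [x, y, z, w].
In Python, from workcell import get_obs, camera, job_done, silhouettes gives the robot as it stands. The module is installed in compiled form; this text tells all that it offers.
- The arm moves only by the tool drive_tool, never from a script. Its argument "increments" is a list of rows, each a list of 3 entries, a list of its own where there are three numbers: the shift along the world's x, y, z in mm, then the turn, a rotation vector about the world's x, y, z in degrees, then the opening, from 0 (shut) to 1 (fully open). A call has 1 to 8 rows; each row shifts and turns the commanded pose from where the row before left it; what a row does not reach is not made up. A row lasts 1/12 s, in which the tool goes at most 41.7 mm and 7.16 degrees, less where a joint would pass 70% of its speed; a pose out of reach is approached as far as the arm can. A call is refused whole if a number of a shift passes 41.7 or a number of a turn 7.16, either way. A call with a gripper value outside its range is refused whole. The fingers move at their own pace and stop on an object; the grip force is fixed at half the most. Time passes only in rows, so rows that do not move let the fingers close. It gives the time, the measured TCP pose, the force, the opening and the grip force at its end, in the units of the state.
- get_obs(): the state, without advancing time (a new reading comes with each control period).
- camera(name): name is "scene" or "side" or "wrist"; returns a dict with "image" (480x640x3 uint8, red, green, blue), "K" (3x3 intrinsics, pixels), "view" (4x4, takes a point from world to camera coordinates). Camera axes: x right, y down, z forward; pixel columns grow to the right and rows downward; lengths in m; the calibration is good to about 2 mm. A picture is of the moment at which its call begins. There is no depth.
- job_done(): hands the job in; it is judged then, once.
Trained networks look in a picture, given as the dict that the camera call returned (one of the last four; its "shot" number tells which), for a name from the list of things; names that differ only in an ending like _2 or _b are one class to them, and where a whole thing is asked for, a point or a joint stands for the part that bears it (a point fixed in the world has none). Each returns a list of dicts, best first, with "conf" (0 to 1); they miss things now and then, are a little off and sometimes report something else, mostly with a low value. They report only what shows in the picture. A call takes as long as a camera call.
- silhouettes(query, picture): "region" (480x640 bool, what is visible of it) and "bbox" ([left, top, right, bottom] in pixels, round what is visible of it).
The state is a dict: "clock": time; "joint_pos": joint angles; "joint_vel": joint speeds; "tau": joint torques, N m; "eef_pos": TCP position; "tool_rot": TCP orientation; "ft_force": force on the tool from outside, world axes, zero at the start; "ft_torque": the same for the moment, N m; "grip_width": finger opening in m; "grasp_force": force on a finger pad.
Only numpy, scipy, OpenCV 4.12 (cv2) and the standard library are available. Lean on these libraries where they do the work, as an engineer would, in place of code of your own. Each camera call takes 0.05 s, during which the arm holds its last target. There are 200 camera calls.

## Task

The hinged wooden lid of the biscuit tin is stuck fast in its seal. Pick up the palette knife, work its blade into the seam under the front edge of the lid and lever until the seal lets go (keep the gripper itself off the lid until then), swing the lid back until it rests open on its stop, and lay the knife flat on the chopping board again. Leave the lemon, the glass and the mug as they stand.

Things in the scene. Friction and masses are not known exactly. Their poses are not given: they have to be found in the camera images.
- tin: Dark steel biscuit tin, 150 (x) x 210 (y) x 118 mm high without its lid, fixed to the table. Origin: centre of its underside. Its front (-x side) faces left, partly towards the robot; the lid is hinged along the rear top edge. Its top is a flat steel shoulder 21 mm wide, 118 mm above the table, flush outside with the walls.
- tin_lid: Light wooden lid, 150 x 210 x 15 mm, flush with the tin's walls, 0.3 kg, with a white silicone plug 100 x 160 x 13.5 mm centred under it, its front face 25 mm behind the lid's front edge. Origin on the hinge axis, at tin_hinge; shut, its axes are the tin's, its underside 122.5 and its top 137.5 mm above the table.
- lid_angle (a joint): Opening angle of the lid about its hinge, rad: 0 shut, 1.92 leaning back on its stop, where it rests by its own weight. The seal snaps: 15 to 20 N upward at the front edge until the edge has risen about 3 mm (0.02 rad); then only the lid's weight (about 1.5 N there) and slight hinge friction remain. Let go below about 1.4 rad it falls back ajar or shut.
- tin_seam (a point): Middle of the mouth of the seam along the tin's front, 120.25 mm above the table; axes as the tin's. The seam is a level slot 4.5 mm high (steel shoulder at 118 mm, wooden lid at 122.5 mm), open over the whole 210 mm front and 25 mm deep up to the silicone plug. The outer edge of the shoulder is the fulcrum for levering.
- tin_hinge (a point): Point on the hinge axis in the middle of the tin's rear, 76.5 mm behind the tin's centre and 120.5 mm above the table; the axis runs along the tin's y.
- knife: Palette knife, 200 mm long, 0.13 kg, flat on the board: dark wooden handle 100 x 22 x 16 mm, stiff straight steel blade 24 mm wide, 2 mm thick, round tip, 8 mm above the handle's underside. Origin: on the handle's underside, 5 mm in front of its middle; x points to the tip, z up. Handle from x = -55 to +45 mm, blade on to +145 mm.
- knife_tip (a point): Tip of the blade, 145 mm from the knife's origin along its x and 8 mm above the underside of the handle.
- board: Wooden chopping board, 230 (x) x 340 (y) x 22 mm, lying flat, fixed. Origin: centre of its underside; its top is 22 mm above the table.
- lemon: Lemon, 71 x 53 x 51 mm, lying at the left end of the board. Origin: its underside.
- tumbler: Drinking glass, 81 mm across and 91 mm high, standing beside the tin on its near side (-y of the tin). Origin: centre of its underside.
- mug: Mug with handle, 78 x 116 x 101 mm, standing behind the board, beyond the tin's far front corner. Origin: centre of its underside, handle included.

How it is judged:
On the way, in this order (a step that is already met when the one before it is completed fails the run):
1. the seal is broken by levering: the lid has come up past the snap, borne by the tilted knife (value of joint lid_angle above 0.03 rad and contact force between knife and tin_lid above 0.2 N and angle between knife's own z axis and vertical above 0.15 rad), for 0.1 s.
2. the lid rests open on its stop (value of joint lid_angle above 1.8 rad), for 0.2 s.
At the end, for the whole second after the job is handed in: The lid rests open on its stop (over 1.8 rad) and the palette knife lies flat (within 0.2 rad, either side up), at rest with its origin, near the middle of its handle, over the chopping board (value of joint lid_angle above 1.8 rad and x of knife in the frame of board between -0.115 and 0.115 m and y of knife in the frame of board between -0.17 and 0.17 m and z of knife in the frame of board between 0.015 and 0.045 m and angle between the z axis of knife and the z axis of board, either way round below 0.2 rad and linear speed of knife below 0.02 m/s); the robot touches nothing.
It fails at once if the gripper or arm pushes on the lid before the seal has let go (value of joint lid_angle below 0.03 rad and contact force between any of the fingers, the arm and tin_lid above 2 N).
It fails at once if the glass is moved by more than 25 mm or tipped (distance of tumbler from where it was at the start of the episode above 0.025 m or angle between tumbler's own z axis and vertical above 0.3 rad).
It fails at once if the mug is moved by more than 25 mm or tipped (distance of mug from where it was at the start of the episode above 0.025 m or angle between mug's own z axis and vertical above 0.3 rad).
It fails at once if the lemon is moved by more than 40 mm (distance of lemon from where it was at the start of the episode above 0.04 m).
It also fails if it takes over 61 s, if anything falls off the work surface, if the arm or the gripper's body presses on something with over 40 N, if the wrist force passes 120 N, or if a joint passes its speed limit or range.

## Working session

There is one attempt and no reset: what is moved stays moved. The work goes in short steps, Python scripts to look and compute and a tool call to move; the robot and the scene stay as the last step left them, time stands still between calls to the robot, and variables do not carry over. Pictures are saved under pics/ and viewed, at most 11 in all, crops included, and the job is handed in when it is done.

Besides the shell and the picture viewer there is one more tool, called as name(argument=value, ...) on one line, values as JSON. drive_tool: Moves the arm, as the interface text tells. Its arguments: {"type":"object","properties":{"increments":{"type":"array"}},"required":["increments"]}

```bash
mkdir -p pics
cat > h.py <<'E'
import numpy as np, cv2, pickle
from workcell import get_obs, camera, job_done, silhouettes
def proj(c,P):
    P=np.atleast_2d(P); q=P@c['view'][:3,:3].T+c['view'][:3,3]; q=q@c['K'].T; return q[:,:2]/q[:,2:]
def onplane(c,uv,z):
    R=c['view'][:3,:3];t=c['view'][:3,3];o=-R.T@t
    d=R.T@np.linalg.inv(c['K'])@np.array([uv[0],uv[1],1.]); return o+d*(z-o[2])/d[2]
def save(c,n): cv2.imwrite('pics/'+n+'.png',c['image'][:,:,::-1])
E
python3 - <<'E'
from h import *
cs={n:camera(n) for n in('scene','side','wrist')}
for n,c in cs.items():
    print(n,np.round(-c['view'][:3,:3].T@c['view'][:3,3],3))
    for q in('tin','tin_lid','knife','board','lemon','tumbler','mug'):
        r=silhouettes(q,c)
        print(q,[(round(x['conf'],2),np.round(x['bbox']).tolist()) for x in r[:2]])
cv2.imwrite('pics/a.png',cs['scene']['image'][:,:,::-1]);save(cs['side'],'b');
pickle.dump(cs,open('cs.pkl','wb'))
print(get_obs())
E
```

```text
scene [ 0.04  -0.446  0.812]
tin [(0.95, [378.0, 249.0, 471.0, 386.0])]
tin_lid [(0.91, [382.0, 249.0, 473.0, 348.0]), (0.18, [228.0, 258.0, 305.0, 283.0])]
knife [(0.55, [227.0, 256.0, 306.0, 285.0])]
board [(0.61, [342.0, 198.0, 376.0, 251.0])]
lemon [(0.91, [198.0, 218.0, 218.0, 246.0])]
tumbler [(0.67, [386.0, 362.0, 436.0, 426.0]), (0.59, [378.0, 253.0, 470.0, 384.0])]
mug [(0.62, [342.0, 199.0, 376.0, 248.0])]
side [0.326 1.438 1.018]
tin [(0.94, [307.0, 170.0, 387.0, 243.0])]
tin_lid [(0.85, [305.0, 172.0, 387.0, 204.0]), (0.74, [297.0, 271.0, 411.0, 372.0])]
knife [(0.58, [348.0, 268.0, 376.0, 315.0])]
board [(0.71, [299.0, 272.0, 413.0, 372.0])]
lemon [(0.82, [338.0, 326.0, 369.0, 346.0])]
tumbler [(0.97, [386.0, 189.0, 412.0, 224.0]), (0.38, [306.0, 170.0, 388.0, 246.0])]
mug [(0.84, [259.0, 235.0, 301.0, 281.0]), (0.37, [306.0, 172.0, 386.0, 203.0])]
wrist [0.054 0.5   0.373]
tin []
tin_lid []
knife []
board [(0.56, [79.0, 450.0, 148.0, 479.0])]
lemon []
tumbler []
mug []
{'clock': 1.2, 'joint_pos': array([ 1.32400023e+00,  2.40558971e-01,  4.98551585e-03,  1.33522101e+00,
       -1.75516827e-06,  1.57078581e+00]), 'joint_vel': array([-1.52961478e-04,  8.87573800e-05,  9.63384170e-04,  5.22745650e-04,
        6.48548020e-04, -6.18435447e-05]), 'tau': array([ 1.11149122e-03, -3.72221911e+01,  2.52691233e+01,  1.36625153e-03,
        2.19520421e-04,  9.89521169e-06]), 'eef_pos': array([0.12214587, 0.48483467, 0.23132144]), 'tool_rot': array([1.23079904e-01, 9.92396764e-01, 8.16905528e-07, 9.85632586e-07]), 'ft_force': array([-0.1102363 , -0.57906585, -1.01745789]), 'ft_torque': array([ 0.03834914,  0.10003154, -0.01095476]), 'grasp_force': 0.0, 'grip_width': 0.08522903344109123}
```

View pics/a.png

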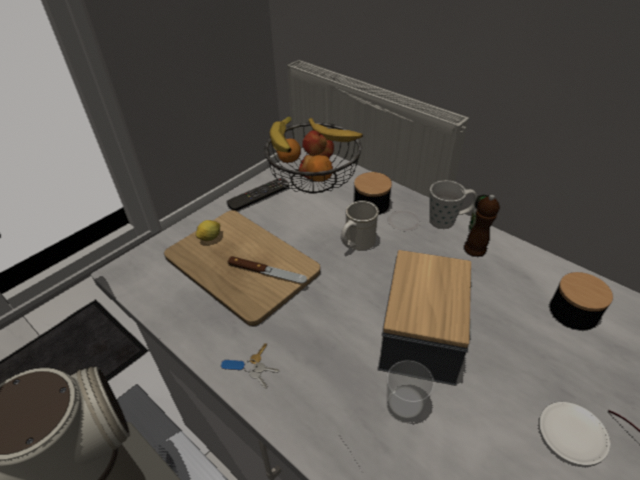

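View pics/b.png

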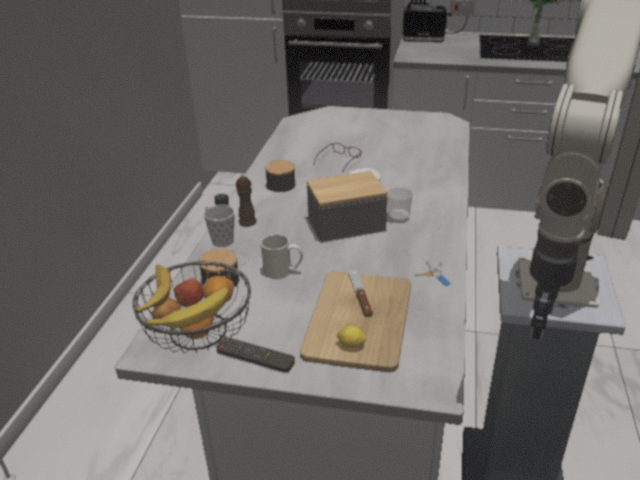

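The scene view shows the tin at about (430,310) with its lid shut, the knife on the board at (265,270) pointing right, the glass at (410,390) and the mug at (362,222). The side view agrees. Next I'll fit poses to the silhouettes.

```bash
cat >> h.py <<'E'
from scipy.optimize import minimize
def box(x0,x1,y0,y1,z0,z1): return np.array([[x,y,z] for x in(x0,x1) for y in(y0,y1) for z in(z0,z1)])
def Rz(p,a): return lambda P: P@np.array([[np.cos(a),np.sin(a),0],[-np.sin(a),np.cos(a),0],[0,0,1]])+np.array([p[0],p[1],0])
SH={'tin':[box(-.075,.075,-.105,.105,0,.1375)],'tin_lid':[box(-.075,.075,-.105,.105,.1225,.1375)],
'board':[box(-.115,.115,-.17,.17,0,.022)],
'knife':[box(-.055,.045,-.011,.011,.022,.038),box(.045,.133,-.012,.012,.029,.031),box(.133,.145,-.006,.006,.029,.031)]}
S=4
def rend(c,parts,T):
    m=np.zeros((480*S,640*S),np.uint8)
    for P in parts:
        cv2.fillConvexPoly(m,cv2.convexHull(np.round((proj(c,T(P))+.5)*S).astype(np.int32)),1)
    return m
def fit(parts,views,x0):
    big=[(c,cv2.resize(r.astype(np.uint8),None,fx=S,fy=S,interpolation=cv2.INTER_NEAREST)) for c,r in views]
    def cost(v):
        s=0
        for c,r in big:
            m=rend(c,parts,Rz(v[:2],v[2])); s+=1-(m&r).sum()/max((m|r).sum(),1)
        return s/len(big)
    best=None
    for a in x0[2]:
        r=minimize(cost,[x0[0],x0[1],a],method='Nelder-Mead',options=dict(initial_simplex=np.array([x0[0],x0[1],a])+np.array([[0,0,0],[.03,0,0],[0,.03,0],[0,0,.3]]),xatol=1e-4,fatol=1e-5))
        if best is None or r.fun<best.fun: best=r
    return best.x,best.fun
E
python3 - <<'E'
from h import *
cs=pickle.load(open('cs.pkl','rb'))
sc,si=[camera(n) for n in('scene','side')]
def m(q,c,f=lambda b:True):
    r=[x for x in silhouettes(q,c) if f(x['bbox'])]; return r[0]['region']
c0=lambda c,r,z: onplane(c,np.argwhere(r).mean(0)[::-1],z)
ang=np.arange(-3,3.2,.5)
# tin: union of tin and lid masks
tv=[(c,m('tin',c)|m('tin_lid',c)) for c in(sc,si)]
p=c0(sc,tv[0][1],.08)
for v in(tv,tv[:1],tv[1:]): print('tin',fit(SH['tin'],v,(p[0],p[1],np.arange(-1.5,1.6,.5))))
lv=[(c,m('tin_lid',c)) for c in(sc,si)]
for v in(lv,lv[:1]): print('lid',fit(SH['tin_lid'],v,(p[0],p[1],np.arange(-1.5,1.6,.5))))
kv=[(c,m('knife',c)) for c in(sc,si)]
p=c0(sc,kv[0][1],.03)
for v in(kv,kv[:1],kv[1:]): print('knife',fit(SH['knife'],v,(p[0],p[1],ang)))
bv=[(si,m('board',si)|m('knife',si)|m('lemon',si))]
p=c0(si,bv[0][1],.02); print('board',fit(SH['board'],bv,(p[0],p[1],np.arange(-1.5,1.6,.5))))
for q,h in(('tumbler',.045),('mug',.05),('lemon',.025)):
    for c in(sc,si): print(q,np.round(c0(c,m(q,c),h),3))
print([w.sum() for _,w in kv])
E
```

```text
tin (array([ 0.61366464, -0.19720353,  2.06054514]), np.float64(0.05137200255122831))
tin (array([ 0.60950806, -0.20015266, -1.08945693]), np.float64(0.06920043026174261))
tin (array([ 0.61342336, -0.19479718, -1.10002494]), np.float64(0.021797459944292497))
lid (array([ 0.61085938, -0.19931254,  2.05066929]), np.float64(0.046707922184556216))
lid (array([ 0.60950506, -0.19992339, -1.09144236]), np.float64(0.025052045360716035))
knife (array([ 0.4985041 ,  0.20581827, -1.20331908]), np.float64(0.19471588706068066))
knife (array([ 0.49640328,  0.20484098, -1.21135824]), np.float64(0.22803767176161804))
knife (array([ 0.49918099,  0.20597653, -1.19438034]), np.float64(0.10002522704339056))Traceback (most recent call last):
  File "<stdin>", line 17, in <module>
  File "<stdin>", line 5, in m
IndexError: list index out of range
```

drive_tool(increments=[[[31,-23,0],[0,0,-4.6],1],[[31,-23,0],[0,0,-4.6],1],[[31,-23,0],[0,0,-4.6],1],[[31,-23,0],[0,0,-4.6],1],[[31,-23,0],[0,0,-4.6],1],[[31,-23,0],[0,0,-4.6],1],[[31,-23,0],[0,0,-4.6],1],[[31,-23,0],[0,0,-4.6],1]])

```text
clock: 2.42
eef_pos: [0.3714, 0.2995, 0.2316]
tool_rot: [0.432, 0.902, 0.0, 0.0]
ft_force: [0.3, 0.1, -0.0]
grip_width: 0.0852
grasp_force: 0.0
```

drive_tool(increments=[[[31,-23,0],[0,0,-4.6],1],[[31,-23,0],[0,0,-4.6],1],[[31,-23,0],[0,0,-4.6],1],[[33,-25,0],[0,0,-4.6],1],[[0,0,0],[0,0,0],1],[[0,0,0],[0,0,0],1],[[0,0,0],[0,0,0],1]])

```text
clock: 3.0
eef_pos: [0.4959, 0.2066, 0.231]
tool_rot: [0.569, 0.822, -0.0, -0.0]
ft_force: [-0.0, 1.0, 1.2]
grip_width: 0.0853
grasp_force: 0.0
```

Run:
```python
from h import *
w=camera('wrist'); sc=camera('scene'); si=camera('side')
pickle.dump((w,sc,si),open('k.pkl','wb'))
save(w,'w1')
o=get_obs(); print(o['eef_pos'],o['tool_rot'])
r=silhouettes('knife',w); print([(x['conf'],x['bbox'],x['region'].sum()) for x in r])
if r: 
  for s in (1,): print(fit(SH['knife'],[(w,r[0]['region'])],(.498,.206,np.array([-1.2]))))
for q in('board',):
    for x in silhouettes(q,si): print(x['conf'],x['bbox'])
for q,h in(('tumbler',.045),('mug',.05),('lemon',.025)):
    for c in(sc,si):
        x=silhouettes(q,c)
        if x: print(q,x[0]['conf'],np.round(onplane(c,np.argwhere(x[0]['region']).mean(0)[::-1],h),3))
```

```text
[0.49517232 0.20773872 0.23146564] [ 5.67952815e-01  8.23061109e-01 -2.65483261e-05 -1.01125325e-04]
[(0.77, [310.3, 155.0, 334.0, 338.8], np.int64(4187))]
(array([ 0.49543759,  0.20568408, -1.19513661]), np.float64(0.0611674239776302))
0.63 [298.1, 270.3, 408.7, 370.4]
tumbler 0.7 [ 0.458 -0.264  0.045]
tumbler 0.7 [ 0.445 -0.266  0.045]
mug 0.83 [0.758 0.082 0.05 ]
mug 0.73 [0.757 0.079 0.05 ]
lemon 0.61 [0.512 0.388 0.025]
lemon 0.71 [0.507 0.342 0.025]
```

View pics/w1.png

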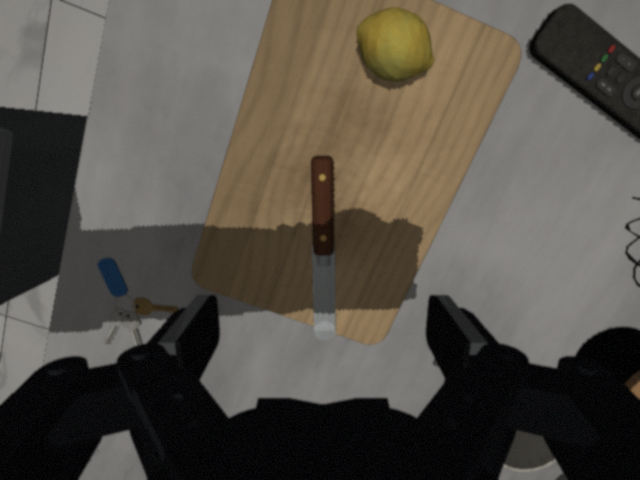

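The wrist view shows the handle at (322,205) and the blade running down to (323,335). The fit agrees with this, with an IoU of 0.94. Descending.

drive_tool(increments=[[[0,-2,-35],[0,0,0.7],1],[[0,0,-35],[0,0,0],1],[[0,0,-35],[0,0,0],1],[[0,0,-35],[0,0,0],1],[[0,0,-35],[0,0,0],0.6],[[0,0,-20],[0,0,0],0.6],[[0,0,-11],[0,0,0],0.6],[[0,0,0],[0,0,0],0.6]])

```text
clock: 4.22
eef_pos: [0.4936, 0.2038, 0.022]
tool_rot: [0.564, 0.826, -0.003, -0.002]
ft_force: [0.7, 0.3, 0.3]
grip_width: 0.0511
grasp_force: 0.0
```

drive_tool(increments=[[[0,0,0],[0,0,0],0],[[0,0,0],[0,0,0],0],[[0,0,0],[0,0,0],0],[[0,0,0],[0,0,0],0],[[0,0,0],[0,0,0],0],[[0,0,0],[0,0,0],0],[[0,0,0],[0,0,0],0]])

```text
clock: 4.8
eef_pos: [0.4975, 0.2054, 0.027]
tool_rot: [0.564, 0.826, 0.001, 0.001]
ft_force: [0.2, -0.5, 6.6]
grip_width: 0.0202
grasp_force: 61.5
```

```bash
python3 -c "
from h import *
o=get_obs();print({k:np.round(v,4) for k,v in o.items()})"
```

```text
{'clock': np.float64(4.8), 'joint_pos': array([ 0.3916,  0.4877, -0.2077,  0.8719, -0.    ,  1.5896]), 'joint_vel': array([ 0.0005, -0.    , -0.0016,  0.0008, -0.0009, -0.0003]), 'tau': array([-2.50000e-02, -4.04334e+01,  1.85638e+01, -2.11800e-01,
       -1.19000e-02,  4.30000e-03]), 'eef_pos': array([0.4975, 0.2054, 0.027 ]), 'tool_rot': array([0.5638, 0.8259, 0.0015, 0.001 ]), 'ft_force': array([ 0.1562, -0.4527,  6.6445]), 'ft_torque': array([-0.0521,  0.1579, -0.0286]), 'grasp_force': np.float64(61.4852), 'grip_width': np.float64(0.0202)}
```

drive_tool(increments=[[[0,0,15],[0,0,0],0],[[0,0,30],[0,0,1.5],0],[[0,0,35],[0,0,1.5],0],[[0,0,20],[0,0,1.5],0],[[0,0,0],[0,0,1.5],0],[[0,0,0],[0,0,0],0],[[0,0,0],[0,0,0],0]])

```text
clock: 5.38
eef_pos: [0.4957, 0.2047, 0.1251]
tool_rot: [0.52, 0.854, -0.0, -0.0]
ft_force: [-0.6, 0.1, -1.5]
grip_width: 0.0203
grasp_force: 60.6
```

```bash
cat >> h.py <<'E'
from scipy.spatial.transform import Rotation as Ro
# knife local shape (origin at handle underside)
KL=[b-np.array([0,0,.022]) for b in SH['knife']]
def tool():
    P=[];Q=[]
    for _ in range(1):
        o=get_obs(); P.append(o['eef_pos']);Q.append(o['tool_rot'])
    return np.mean(P,0),Ro.from_quat(Q[0])
def fitk(views,p0,yaw0,fix=None):
    # 5-dof knife fit: x,y,z,yaw,pitch(nose up); roll 0
    big=[(c,cv2.resize(r.astype(np.uint8),None,fx=S,fy=S,interpolation=cv2.INTER_NEAREST)) for c,r in views]
    def T(v): 
        R=Ro.from_euler('ZY',[v[3],-v[4]]).as_matrix(); return lambda P:P@R.T+v[:3]
    def cost(v):
        s=0
        for c,r in big:
            m=np.zeros_like(r)
            for P in KL: cv2.fillConvexPoly(m,cv2.convexHull(np.round((proj(c,T(v)(P))+.5)*S).astype(np.int32)),1)
            s+=1-(m&r).sum()/max((m|r).sum(),1)
        return s/len(big)
    v0=np.array([*p0,yaw0,0.]);sx=np.vstack([v0]+[v0+np.eye(5)[i]*[.01,.01,.01,.1,.1][i] for i in range(5)])
    r=minimize(cost,v0,method='Nelder-Mead',options=dict(initial_simplex=sx,maxiter=400,xatol=1e-5,fatol=1e-5)); return r.x,r.fun
E
python3 - <<'E'
from h import *
cs={n:camera(n) for n in('wrist','scene','side')}
p,R=tool(); print(p,np.degrees(R.as_matrix()[:,0]))
save(cs['wrist'],'w2'); save(cs['side'],'s2')
for n,c in cs.items():
    for x in silhouettes('knife',c)[:2]:
        print(n,x['conf'],x['bbox'],x['region'].sum())
    for x in silhouettes('tin_lid',c)[:1]: print(n,'lid',x['conf'],x['bbox'])
# reproject predicted tip
w=cs['wrist']; k=np.array([.4954,.2057,p[2]-.005]); 
for pt in([-.055,0,.016],[.045,0,.016],[.145,0,.008]): print(proj(w,Rz(k,np.radians(-62.5))(np.array([pt]))+[0,0,k[2]]))
E
```

```text
[0.49516466 0.20443564 0.12403997] [-2.63110504e+01  5.08972968e+01  1.24895258e-02]
wrist 0.87 [293.2, 171.3, 348.7, 399.2] 11719
scene 0.55 [218.1, 226.5, 306.7, 248.6] 637
scene lid 0.75 [383.1, 246.7, 473.4, 349.2]
side 0.53 [348.5, 242.5, 377.5, 284.2] 234
side lid 0.9 [306.3, 176.3, 384.5, 205.3]
[[325.49948669 174.15559826]]
[[325.62016873 397.08897304]]
[[325.56895259 537.94913316]]
```

View pics/w2.png

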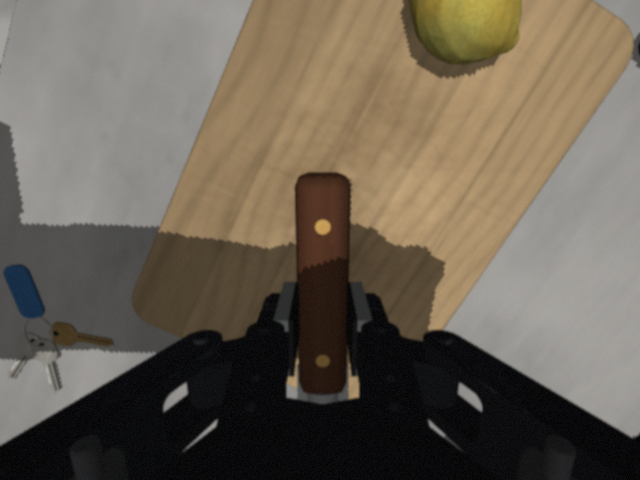

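drive_tool(increments=[[[1,-20,0],[0,0,0],0],[[1,-32,0],[0,0,0],0],[[1,-32,0],[0,0,0],0],[[1,-32,0],[0,0,0],0],[[1,-32,0],[0,0,0],0],[[1,-25,0],[0,0,0],0],[[1,-15,0],[0,0,0],0],[[0,0,0],[0,0,0],0]])

```text
clock: 6.5
eef_pos: [0.5032, 0.0139, 0.1253]
tool_rot: [0.522, 0.853, -0.0, 0.0]
ft_force: [0.0, 0.9, -1.1]
grip_width: 0.0201
grasp_force: 60.6
```

```bash
cat >> h.py <<'E'
def avg(n=8,cam='side'):
    P=[];F=[];Q=[];C=[];M=[]
    for _ in range(n):
        C.append(camera(cam)); o=get_obs();P.append(o['eef_pos']);F.append(o['ft_force']);Q.append(o['tool_rot']);M.append(o['ft_torque'])
    print('p',np.round(np.mean(P,0)*1e3,2),'sd',np.round(np.std(P,0)*1e3,2),'f',np.round(np.mean(F,0),2),'sd',np.round(np.std(F,0),2),'M',np.round(np.mean(M,0),2))
    R=Ro.from_quat(np.mean(Q,0)); m=R.as_matrix(); print('knife yaw',np.degrees(np.arctan2(-m[1,0],-m[0,0])),'nose up',np.degrees(np.arcsin(-m[2,0])))
    return C,np.mean(P,0),R
E
python3 - <<'E'
from h import *
C,p,R=avg(8)
c=C[-1]
im=np.mean([x['image'].astype(float) for x in C],0)
cv2.imwrite('pics/s3.png',cv2.resize(im[150:280,270:420],None,fx=5,fy=5,interpolation=cv2.INTER_CUBIC)[:,:,::-1])
for n in range(1,3):
    for q in('tin_lid','tin','knife'):
        for x in silhouettes(q,C[-n])[:1]: print(q,x['conf'],x['bbox'])
s=np.array([.5781,-.1304,.12025]);d=np.array([.459,-.888,0]);y=np.array([.888,.459,0])
f=lambda P:np.round((proj(c,np.array(P))-[270,150])*5)
print('seam',f([s-.105*y,s,s+.105*y]),'tip',f([s-.02*d+[0,0,.0083]]),'blade root',f([s-.12*d+[0,0,.0083]]))
E
```

```text
p [503.15  17.23 125.28] sd [0.03 0.8  0.02] f [ 0.09  0.07 -1.34] sd [0.52 0.73 0.58] M [ 0.03 -0.    0.01]
knife yaw -62.62817608873278 nose up -0.017403867431440484
tin_lid 0.87 [304.7, 174.3, 355.3, 204.4]
tin 0.96 [308.8, 171.6, 384.2, 244.4]
knife 0.52 [299.3, 270.2, 409.6, 370.6]
tin_lid 0.89 [305.0, 174.9, 356.8, 202.6]
tin 0.77 [306.6, 171.7, 386.2, 242.8]
knife 0.71 [360.4, 206.5, 383.3, 240.4]
seam [[586. 235.]
 [417. 262.]
 [245. 289.]] tip [[428. 265.]] blade root [[485. 350.]][ WARN:0@17.195] global loadsave.cpp:1063 imwrite_ Unsupported depth image for selected encoder is fallbacked to CV_8U.
```

View pics/s3.png

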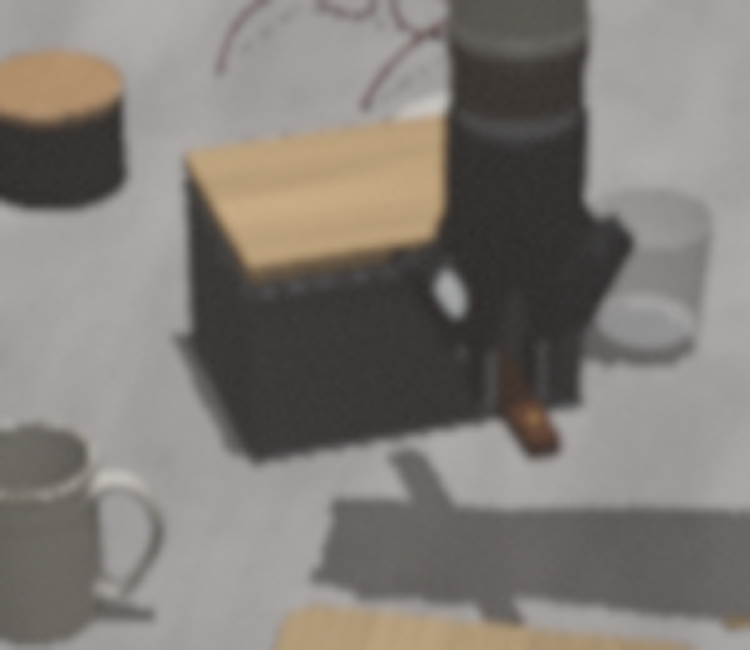

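drive_tool(increments=[[[0,0,-8],[0,0,0],0],[[0,0,0],[0,0,0],0],[[2.8,-5.3,0],[0,0,0],0],[[2.8,-5.3,0],[0,0,0],0],[[2.8,-5.3,0],[0,0,0],0],[[2.8,-5.3,0],[0,0,0],0],[[0,0,0],[0,0,0],0],[[0,0,0],[0,0,0],0]])

```text
clock: 7.87
eef_pos: [0.5147, -0.0049, 0.1174]
tool_rot: [0.52, 0.854, 0.0, 0.0]
ft_force: [-0.5, 0.3, -1.5]
grip_width: 0.0203
grasp_force: 60.6
```

```bash
python3 -c "
from h import *
avg(6)"
```

```text
p [514.26  -4.33 117.3 ] sd [0.06 0.18 0.02] f [-0.03  0.31 -1.26] sd [0.38 0.46 0.43] M [ 0.01  0.   -0.01]
knife yaw -62.643833585643456 nose up -0.00973332879508398
```

drive_tool(increments=[[[2.3,-4.4,0],[0,0,0],0],[[2.3,-4.4,0],[0,0,0],0],[[0,0,0],[0,0,0],0],[[0,0,0],[0,0,0],0],[[0,0,0],[0,0,0],0]])

```text
clock: 8.58
eef_pos: [0.519, -0.0133, 0.1173]
tool_rot: [0.52, 0.854, -0.0, -0.0]
ft_force: [0.0, 0.2, -1.0]
grip_width: 0.0201
grasp_force: 60.6
```

```bash
python3 -c "
from h import *
C,p,R=avg(6); cv2.imwrite('pics/s4.png',cv2.resize(C[-1]['image'][150:280,270:420],None,fx=5,fy=5)[:,:,::-1])
a=camera('scene');save(a,'sc4')"
```

```text
p [518.87 -13.12 117.27] sd [0.01 0.05 0.03] f [-0.27 -0.27 -0.82] sd [0.23 0.51 0.36] M [ 0.    0.01 -0.02]
knife yaw -62.638457507572 nose up -0.006107670714630737
```

drive_tool(increments=[[[1.8,-3.6,0],[0,0,0],0],[[1.8,-3.6,0],[0,0,0],0],[[0,0,0],[0,0,0],0],[[0,0,0],[0,0,0],0],[[0,0,0],[0,0,0],0]])

```text
clock: 9.35
eef_pos: [0.5225, -0.0205, 0.1173]
tool_rot: [0.52, 0.854, 0.0, -0.0]
ft_force: [-0.6, 0.6, -2.0]
grip_width: 0.0199
grasp_force: 60.6
```

```bash
python3 -c "
from h import *
avg(6)"
```

```text
p [522.5  -20.33 117.29] sd [0.02 0.05 0.03] f [-0.02  0.19 -1.55] sd [0.61 0.64 0.55] M [ 0.03 -0.02  0.  ]
knife yaw -62.64004026793872 nose up -0.003930458971660899
```

drive_tool(increments=[[[0,-0.1,-6.6],[-2.2,-1.15,0],0],[[0.2,-0.4,-5.4],[-2.2,-1.15,0],0],[[0.3,-0.5,-5.3],[-2.2,-1.15,0],0],[[0.4,-0.7,-5.3],[-2.2,-1.15,0],0],[[0,0,0],[0,0,0],0],[[0,0,0],[0,0,0],0]])

```text
clock: 10.15
eef_pos: [0.5228, -0.0213, 0.0946]
tool_rot: [0.517, 0.851, -0.044, 0.073]
ft_force: [-0.6, 0.6, -1.0]
grip_width: 0.0202
grasp_force: 60.6
```

```bash
python3 -c "
from h import *
avg(6)"
```

```text
p [523.38 -21.74  94.83] sd [0.14 0.14 0.05] f [-0.69  2.04 -1.44] sd [0.4  0.88 0.26] M [0.63 0.33 0.01]
knife yaw -62.645350131324115 nose up 9.828472332668344
```

drive_tool(increments=[[[0.5,-1,-5.6],[-2.2,-1.15,0],0],[[0.5,-1,-5.6],[-2.2,-1.15,0],0],[[0.7,-1.3,-5.5],[-2.2,-1.15,0],0],[[0.7,-1.5,-5.4],[-2.2,-1.15,0],0],[[0,0,0],[0,0,0],0],[[0,0,0],[0,0,0],0]])

```text
clock: 10.95
eef_pos: [0.5267, -0.0274, 0.0734]
tool_rot: [0.512, 0.841, -0.089, 0.148]
ft_force: [0.6, -2.8, 0.8]
grip_width: 0.0206
grasp_force: 60.7
```

```bash
python3 -c "
from h import *
C,p,R=avg(5); cv2.imwrite('pics/s5.png',cv2.resize(C[-1]['image'][150:280,270:420],None,fx=5,fy=5)[:,:,::-1])"
```

```text
p [526.75 -27.4   73.47] sd [0.01 0.02 0.05] f [ 1.4  -3.19  1.07] sd [0.31 0.49 0.49] M [-0.3  -0.06 -0.01]
knife yaw -62.73976295977003 nose up 19.889778514716983
```

View pics/s5.png

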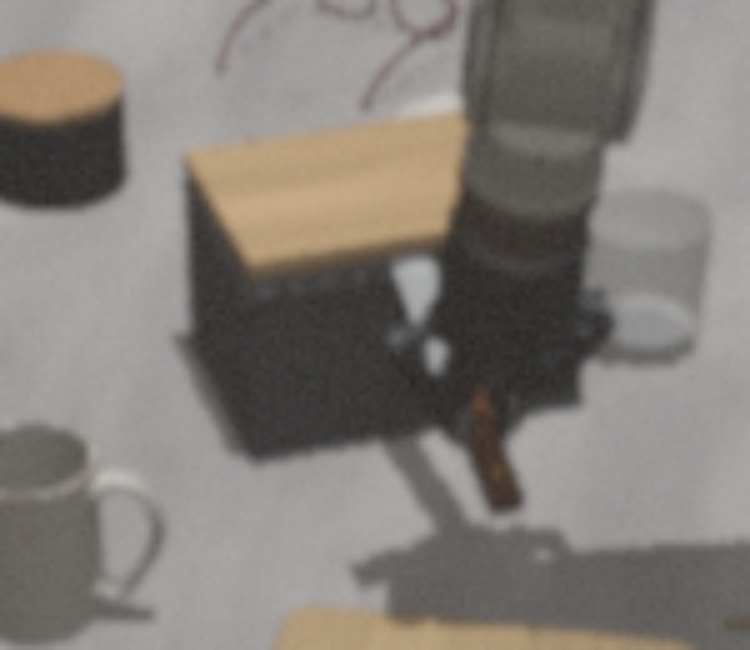

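drive_tool(increments=[[[0.9,-1.7,-5.2],[-2.2,-1.15,0],0],[[1,-1.9,-5],[-2.2,-1.15,0],0],[[1.1,-2.1,-4.8],[-2.2,-1.15,0],0],[[0,0,0],[0,0,0],0],[[0,0,0],[0,0,0],0]])

```text
clock: 11.62
eef_pos: [0.5277, -0.0318, 0.0567]
tool_rot: [0.505, 0.831, -0.122, 0.2]
ft_force: [-0.9, 1.4, -1.0]
grip_width: 0.0199
grasp_force: 60.8
```

```bash
cat >> h.py <<'E'
TIN=(.6125,-.197,-1.093)
def lidP(th,P,tin=TIN):
    # P in lid shut coordinates in tin frame
    h=np.array([.0765,0,.1205]); R=Ro.from_euler('y',th).as_matrix()
    return Rz(tin[:2],tin[2])((np.asarray(P)-h)@R.T+h)
def fitlid(views,tin=TIN,span=(-.05,2.0)):
    ths=np.arange(*span,.01);out=[]
    for th in ths:
        s=0
        for c,r in views:
            m=np.zeros((480*S,640*S),np.uint8)
            cv2.fillConvexPoly(m,cv2.convexHull(np.round((proj(c,lidP(th,SH['tin_lid'][0],tin))+.5)*S).astype(np.int32)),1)
            R=cv2.resize(r.astype(np.uint8),None,fx=S,fy=S,interpolation=cv2.INTER_NEAREST); s+=(m&R).sum()/(m|R).sum()
        out.append(s/len(views))
    i=int(np.argmax(out)); return ths[i],out[i]
E
python3 - <<'E'
from h import *
avg(3)
a=camera('scene'); cs=pickle.load(open('cs.pkl','rb'))
i0=cs['scene']['image'];i1=a['image']
cv2.imwrite('pics/d.png',np.hstack([cv2.resize(i[235:360,370:480],None,fx=3.6,fy=4) for i in(i0,i1)])[:,:,::-1])
r=silhouettes('tin_lid',a)
T=(.6095,-.1999,-1.091)
print(r[0]['conf'],r[0]['bbox'],fitlid([(a,r[0]['region'])],T,(-.1,.4)))
# image shift of upper (front) edge region of the lid
for (y0,y1,x0,x1) in((245,262,395,470),(325,345,390,470)):
    g=[cv2.cvtColor(i[y0:y1,x0:x1],cv2.COLOR_RGB2GRAY).astype(np.float32) for i in(i0,i1)]
    print(cv2.phaseCorrelate(g[0],g[1],cv2.createHanningWindow(g[0].shape[::-1],cv2.CV_32F)))
for th in(0,.04,.08):print(th,proj(a,lidP(th,[[-.075,-.105,.1375],[-.075,.105,.1375],[.075,-.105,.1375]],T)).round(1).tolist())
E
```

```text
p [528.25 -31.9   57.19] sd [0.14 0.06 0.12] f [-1.12  1.42 -1.28] sd [0.48 0.38 0.48] M [ 0.77  0.41 -0.11]
knife yaw -62.61980189367883 nose up 27.127508788479528
0.88 [381.8, 245.2, 472.2, 350.5] (np.float64(0.029999999999999943), np.float64(0.9751657952910628))
((0.5800206756085089, -0.3197132558525251), 1.190374654310721)
((0.4292873114870943, -0.22772610729749587), 1.116972239613533)
0 [[382.2, 327.1], [397.3, 248.4], [468.5, 343.1]]
0.04 [[382.9, 325.1], [398.0, 246.4], [468.9, 343.2]]
0.08 [[383.7, 323.1], [398.8, 244.3], [469.3, 343.3]]
```

View pics/d.png

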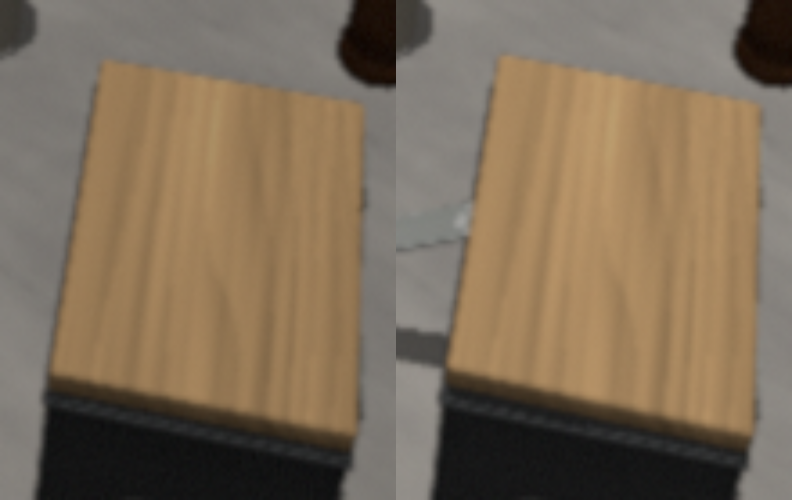

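Run:
```python
from h import *
w=camera('wrist');sc=camera('scene'); si=camera('side')
for c in(w,):
    r=silhouettes('knife',c); print(r[0]['conf'],r[0]['bbox'])
W=w['image'][120:480,160:480]; Sx=cv2.resize(sc['image'][180:300,300:420],None,fx=3,fy=3); 
p,R=tool(); m=R.as_matrix(); d=-m[:,0]; up=-m[:,2]
# predicted knife if rigid in grip
org=p-.005*up
for L in(-.055,.045,.12,.145):
    z=.016 if L<.1 and L<.046 else .008
    q=org+L*d+z*up; print(L,np.round(q*1e3,1),'w',proj(w,q).round(1),'sc',((proj(sc,q)[0]-[300,180])*3).round(0),'side',proj(si,q).round(1))
cv2.imwrite('pics/e.png',np.hstack([W,Sx])[:,:,::-1])
```

```text
0.56 [292.8, 172.9, 349.2, 401.9]
-0.055 [503.8  15.7  42. ] w [[325.4 177.7]] sc [ 33. 359.] side [[371.4 254.5]]
0.045 [544.6 -63.3  87.7] w [[324.9 401.4]] sc [156. 338.] side [[361.3 224.6]]
0.12 [ 577.  -125.8  114.9] w [[324.6 508.4]] sc [261. 329.] side [[353.6 204.7]]
0.145 [ 587.2 -145.5  126.4] w [[324.5 542.4]] sc [296. 323.] side [[351.3 197.7]]
```

View pics/e.png

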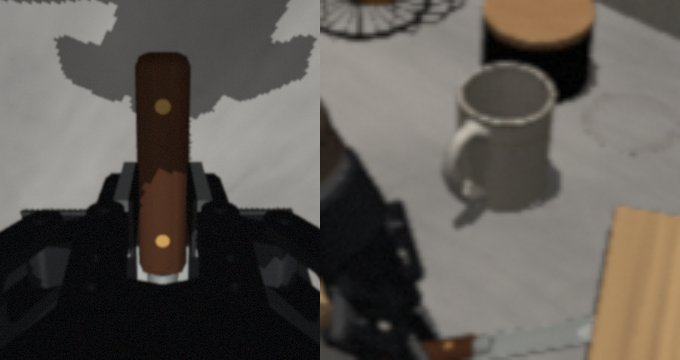

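drive_tool(increments=[[[2.1,-4.1,-3.5],[-2.2,-1.15,0],0],[[2.1,-4.1,-3.5],[-2.2,-1.15,0],0],[[0,0,0],[0,0,0],0],[[0,0,0],[0,0,0],0],[[0,0,0],[0,0,0],0]])

```text
clock: 12.48
eef_pos: [0.533, -0.0406, 0.0506]
tool_rot: [0.499, 0.821, -0.143, 0.238]
ft_force: [-2.6, 2.3, -2.5]
grip_width: 0.02
grasp_force: 60.7
```

Run:
```python
from h import *
C,p,R=avg(3,'scene'); m=R.as_matrix()
print('tip',p-.145*m[:,0]-.003*m[:,2])
a=C[-1];r=silhouettes('tin_lid',a)
T=(.6095,-.1999,-1.091)
print(r[0]['conf'],r[0]['bbox'],fitlid([(a,r[0]['region'])],T,(-.1,.4)))
cs=pickle.load(open('cs.pkl','rb'));r0=silhouettes
g0=cs['scene']['image'].astype(float).mean(2);g1=a['image'].astype(float).mean(2)
for x in(410,420,430,440,450,460): 
    print(x,[np.round(np.interp(110,np.maximum.accumulate(g[235:270,x]),np.arange(235,270)),2) for g in(g0,g1)],end=' ')
```

```text
p [533.33 -40.82  50.93] sd [0.08 0.06 0.08] f [-1.41  2.97 -2.46] sd [0.21 0.73 0.52] M [ 1.14  0.65 -0.08]
knife yaw -62.72948963136827 nose up 32.25390446096687
tip [ 0.58877659 -0.14839493  0.13085194]
0.6 [385.0, 244.6, 472.1, 346.2] (np.float64(0.039999999999999925), np.float64(0.9722360503401717))
410 [np.float64(235.0), np.float64(235.0)] 420 [np.float64(235.0), np.float64(235.0)] 430 [np.float64(235.0), np.float64(235.0)] 440 [np.float64(235.0), np.float64(235.0)] 450 [np.float64(235.0), np.float64(235.0)] 460 [np.float64(235.0), np.float64(235.0)]
```

drive_tool(increments=[[[0.2,-0.4,5],[0,0,0],0],[[0.2,-0.4,5],[0,0,0],0],[[0.2,-0.4,5],[0,0,0],0],[[0,0,0],[0,0,0],0],[[0,0,0],[0,0,0],0]])

```text
clock: 13.1
eef_pos: [0.5343, -0.0423, 0.0665]
tool_rot: [0.5, 0.82, -0.143, 0.239]
ft_force: [-0.7, -0.8, -2.2]
grip_width: 0.0201
grasp_force: 60.4
```

Run:
```python
from h import *
C,p,R=avg(3,'scene'); m=R.as_matrix()
tip=p-.145*m[:,0]-.003*m[:,2]
print('tip',tip)
a=C[-1];r=silhouettes('tin_lid',a)
T=(.6095,-.1999,-1.091)
print(r[0]['conf'],r[0]['bbox'],fitlid([(a,r[0]['region'])],T,(-.1,.6)))
cv2.imwrite('pics/f.png',np.hstack([cv2.resize(a['image'][220:360,340:480],None,fx=2.8,fy=2.8),cv2.resize(camera('side')['image'][150:290,270:410],None,fx=2.8,fy=2.8)])[:,:,::-1])
```

```text
p [533.92 -42.18  65.96] sd [0.13 0.05 0.2 ] f [-0.1  -0.11 -2.91] sd [0.36 0.52 0.55] M [ 0.94  0.49 -0.01]
knife yaw -62.72708061422605 nose up 32.30362980609235
tip [ 0.58933785 -0.14969578  0.14598876]
0.63 [385.6, 240.4, 469.8, 348.9] (np.float64(0.1599999999999999), np.float64(0.9741563397045438))
```

View pics/f.png

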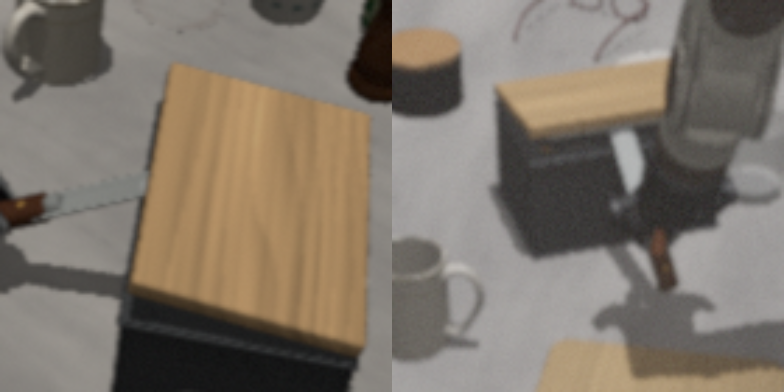

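The lid is ajar at about 0.16 rad, resting on the tilted blade. Next I'll compute the arc that swings it open.

Run:
```python
from h import *
p,R=tool();m=R.as_matrix()
d=np.array([.459,-.888,0]);z=np.array([0,0,1.]);ax=np.cross(d,z)
c,s=np.cos(TIN[2]),np.sin(TIN[2]);H=np.array([TIN[0]+.0765*c,TIN[1]+.0765*s,.1205])
tip=p-.145*m[:,0]-.003*m[:,2]; print((tip-H)@d,tip[2]-H[2])
off=(tip-H)-((tip-H)@d)*d-(tip-H)[2]*z
rho0=np.hypot((tip-H)@d,tip[2]-H[2]);th0=np.arctan2(tip[2]-H[2],-(tip-H)@d)
N=16;last=p
for i in range(1,N+1):
    th=th0+(1.68-th0)*i/N; rho=rho0+.002*i/N; ph=np.radians(-32*i/N)
    t=H+off-rho*np.cos(th)*d+rho*np.sin(th)*z
    Rk=(Ro.from_rotvec(ax*ph)*R).as_matrix()
    q=t+.145*Rk[:,0]+.003*Rk[:,2]
    print(round(th,2),np.round((q-last)*1e3,1),np.round(q,3)); last=q
print('turn/row',np.degrees(ax*np.radians(-2)))
```

```text
-0.1292968163779334 0.025027227474174046
0.28 [ 0.  -0.  16.2] [ 0.534 -0.042  0.082]
0.38 [ 0.6 -1.2 16. ] [ 0.534 -0.043  0.098]
0.47 [ 1.2 -2.2 15.7] [ 0.535 -0.045  0.113]
0.56 [ 1.7 -3.3 15.3] [ 0.537 -0.049  0.129]
0.66 [ 2.2 -4.3 14.8] [ 0.539 -0.053  0.143]
0.75 [ 2.7 -5.3 14.2] [ 0.542 -0.058  0.158]
0.84 [ 3.2 -6.2 13.5] [ 0.545 -0.065  0.171]
0.94 [ 3.6 -7.  12.7] [ 0.549 -0.072  0.184]
1.03 [ 4.  -7.8 11.8] [ 0.553 -0.079  0.196]
1.12 [ 4.4 -8.5 10.9] [ 0.557 -0.088  0.206]
1.21 [ 4.7 -9.1  9.9] [ 0.562 -0.097  0.216]
1.31 [ 5.  -9.6  8.9] [ 0.567 -0.107  0.225]
1.4 [  5.2 -10.1   7.8] [ 0.572 -0.117  0.233]
1.49 [  5.4 -10.4   6.7] [ 0.578 -0.127  0.24 ]
1.59 [  5.5 -10.7   5.5] [ 0.583 -0.138  0.245]
1.68 [  5.6 -10.8   4.4] [ 0.589 -0.148  0.25 ]
turn/row [ 1.776  0.918 -0.   ]
```

drive_tool(increments=[[[0,0,16.2],[1.78,0.92,0],0],[[0.6,-1.2,16],[1.78,0.92,0],0],[[1.2,-2.2,15.7],[1.78,0.92,0],0],[[1.7,-3.3,15.3],[1.78,0.92,0],0],[[2.2,-4.3,14.8],[1.78,0.92,0],0],[[2.7,-5.3,14.2],[1.78,0.92,0],0],[[0,0,0],[0,0,0],0]])

```text
clock: 13.93
eef_pos: [0.5451, -0.0597, 0.1617]
tool_rot: [0.513, 0.84, -0.089, 0.154]
ft_force: [0.2, 1.8, -0.7]
grip_width: 0.0202
grasp_force: 60.6
```

Run:
```python
from h import *
C,p,R=avg(2,'scene'); m=R.as_matrix()
print('tip',p-.145*m[:,0]-.003*m[:,2])
a=C[-1]; r=silhouettes('tin_lid',a); print([(x['conf'],x['bbox']) for x in r[:1]]); print(fitlid([(a,r[0]['region'])],(.6095,-.1999,-1.091),(0,1.9)))
save(a,'g')
```

```text
p [543.39 -58.78 159.02] sd [0.7  0.29 0.83] f [-0.37  1.59 -1.73] sd [0.03 0.18 0.51] M [0.67 0.26 0.11]
knife yaw -62.816423975803374 nose up 20.380366356455472
tip [ 0.60499732 -0.17876597  0.21232553]
[(0.82, [411.6, 216.2, 477.5, 348.3])]
(np.float64(0.73), np.float64(0.971309051884623))
```

The lid is at 0.73 rad and following the blade. Continuing.

drive_tool(increments=[[[3.2,-6.2,13.5],[1.78,0.92,0],0],[[3.6,-7,12.7],[1.78,0.92,0],0],[[4,-7.8,11.8],[1.78,0.92,0],0],[[4.4,-8.5,10.9],[1.78,0.92,0],0],[[4.7,-9.1,9.9],[1.78,0.92,0],0],[[5,-9.6,8.9],[1.78,0.92,0],0],[[5.2,-10.1,7.8],[1.78,0.92,0],0],[[5.4,-10.4,6.7],[1.78,0.92,0],0]])

```text
clock: 14.75
eef_pos: [0.5769, -0.1265, 0.2387]
tool_rot: [0.519, 0.854, -0.019, 0.03]
ft_force: [-0.1, 1.2, -1.7]
grip_width: 0.0204
grasp_force: 60.6
```

drive_tool(increments=[[[5.5,-10.7,5.5],[1.78,0.92,0],0],[[5.6,-10.8,4.4],[1.78,0.92,0],0],[[5,-10,2],[0,0,0],0],[[5,-10,0],[0,0,0],0],[[5,-10,0],[0,0,0],0],[[0,0,0],[0,0,0],0],[[0,0,0],[0,0,0],0],[[0,0,0],[0,0,0],0]])

```text
clock: 15.42
eef_pos: [0.6031, -0.1775, 0.2507]
tool_rot: [0.52, 0.854, -0.0, 0.001]
ft_force: [-0.0, 0.6, -1.3]
grip_width: 0.0201
grasp_force: 60.6
```

Run:
```python
from h import *
C,p,R=avg(3,'scene'); m=R.as_matrix()
print('tip',p-.145*m[:,0]-.003*m[:,2])
a=C[-1]; r=silhouettes('tin_lid',a); print([(x['conf'],x['bbox']) for x in r[:1]]); print(fitlid([(a,r[0]['region'])],(.6095,-.1999,-1.091),(0,2.2)))
save(a,'g2')
```

```text
p [ 603.3  -177.5   251.49] sd [0.08 0.05 0.28] f [ 0.08 -0.23 -1.03] sd [0.35 0.57 0.33] M [ 0.02 -0.01 -0.02]
knife yaw -62.61557444660209 nose up 0.1841137026555221
tip [ 0.66998439 -0.30624034  0.25495317]
[(0.86, [471.5, 214.4, 532.1, 353.1])]
(np.float64(1.9100000000000001), np.float64(0.9120225565626355))
```

View pics/g2.png

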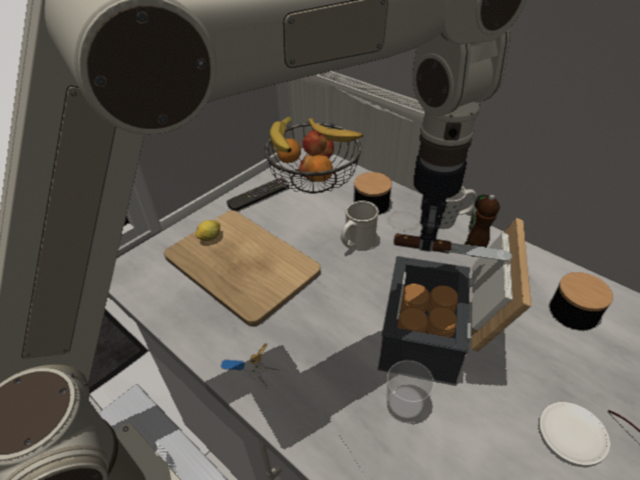

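The scene view shows the lid leaning back on its stop at (500,280), with the knife still gripped at (450,245). I'll carry it back to the board.

drive_tool(increments=[[[-16,32,0],[0,0,0],0],[[-16,32,0],[0,0,0],0],[[-16,32,0],[0,0,0],0],[[-16,32,0],[0,0,0],0],[[-5.5,32.7,0],[0,0,0],0],[[-5.5,32.7,0],[0,0,0],0],[[-5.5,32.7,0],[0,0,-1],0],[[-5.5,32.7,0],[0,0,-1],0]])

```text
clock: 16.28
eef_pos: [0.5169, 0.082, 0.2526]
tool_rot: [0.535, 0.845, 0.0, 0.003]
ft_force: [0.2, -0.0, -0.8]
grip_width: 0.0201
grasp_force: 60.6
```

drive_tool(increments=[[[-5.5,32.7,0],[0,0,-1],0],[[-5.5,32.7,-20],[0,0,-1],0],[[-5.5,32.7,-20],[0,0,-1],0],[[-5.5,32.7,-20],[0,0,-1],0],[[0,0,-35],[0,0,0],0],[[0,0,-35],[0,0,0],0],[[0,0,-35],[0,0,0],0],[[0,0,-20],[0,0,0],0]])

```text
clock: 16.95
eef_pos: [0.493, 0.2109, 0.0636]
tool_rot: [0.563, 0.826, -0.002, 0.001]
ft_force: [-0.9, -1.2, -2.3]
grip_width: 0.0203
grasp_force: 60.5
```

drive_tool(increments=[[[0,0,-20],[0,0,0],0],[[0,0,0],[0,0,0],0],[[0,0,0],[0,0,0],0],[[0,0,0],[0,0,0],0]])

```text
clock: 17.28
eef_pos: [0.4966, 0.2117, 0.0484]
tool_rot: [0.564, 0.826, 0.001, 0.003]
ft_force: [0.3, 0.0, -0.7]
grip_width: 0.0206
grasp_force: 60.5
```

```bash
python3 -c "
from h import *
avg(3)"
```

```text
p [497.13 211.81  48.9 ] sd [0.05 0.03 0.06] f [-0.11  0.06 -0.82] sd [0.34 0.08 0.05] M [-0.02 -0.03 -0.01]
knife yaw -68.68032158441785 nose up 0.20681351087868005
```

Lowering the remaining 22 mm until it touches, then releasing.

drive_tool(increments=[[[0,0,-12],[0,0,0],0],[[0,0,-6],[0,0,0],0],[[0,0,-3],[0,0,0],0],[[0,0,-1],[0,0,0],0],[[0,0,0],[0,0,0],0],[[0,0,0],[0,0,0],0]])

```text
clock: 17.93
eef_pos: [0.4957, 0.2111, 0.0269]
tool_rot: [0.564, 0.826, 0.0, 0.002]
ft_force: [-4.1, -1.0, 9.7]
grip_width: 0.0202
grasp_force: 61.9
```

drive_tool(increments=[[[0,0,0],[0,0,0],0.4],[[0,0,0],[0,0,0],0.5],[[0,0,0],[0,0,0],0.6],[[0,0,0],[0,0,0],0.6],[[0,0,0],[0,0,0],0.6],[[0,0,8],[0,0,0],0.6],[[0,0,25],[0,0,0],0.6],[[0,0,40],[0,0,0],1]])

```text
clock: 18.6
eef_pos: [0.4924, 0.2098, 0.0951]
tool_rot: [0.564, 0.826, -0.004, -0.0]
ft_force: [1.1, 0.8, 0.6]
grip_width: 0.0621
grasp_force: 0.0
```

drive_tool(increments=[[[0,0,40],[0,0,0],1],[[0,0,40],[0,0,0],1],[[0,0,40],[0,0,0],1],[[0,0,0],[0,0,0],1],[[0,0,0],[0,0,0],1],[[0,0,0],[0,0,0],1]])

```text
clock: 19.1
eef_pos: [0.4955, 0.2111, 0.2181]
tool_rot: [0.564, 0.826, 0.0, 0.002]
ft_force: [-0.4, 0.0, -1.1]
grip_width: 0.0854
grasp_force: 0.0
```

Run:
```python
from h import *
w=camera('wrist');a=camera('scene');s=camera('side')
r=silhouettes('knife',w); print(r[0]['conf'],fit(SH['knife'],[(w,r[0]['region'])],(.496,.212,np.array([-1.2]))))
r=silhouettes('tin_lid',a); print(fitlid([(a,r[0]['region'])],(.6095,-.1999,-1.091),(1.2,2.2)))
for q,h in(('tumbler',.045),('mug',.05),('lemon',.025)):
    x=silhouettes(q,a)
    if x: print(q,x[0]['conf'],x[0]['bbox'])
cv2.imwrite('pics/z.png',np.hstack([cv2.resize(i,(400,300)) for i in(w['image'],a['image'])])[:,:,::-1])
```

```text
0.89 (array([ 0.49446218,  0.2116657 , -1.19747661]), np.float64(0.06836928049935909))
(np.float64(1.9100000000000006), np.float64(0.9669056247940833))
tumbler 0.78 [386.9, 360.9, 436.6, 424.3]
mug 0.92 [341.5, 198.1, 376.9, 250.3]
lemon 0.92 [198.3, 221.6, 219.7, 246.2]
```

View pics/z.png

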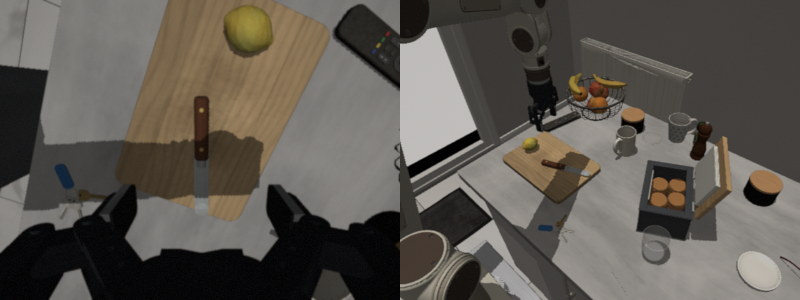

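The knife lies flat on the board at (200,150) in the left half. In the right half the lid rests open, and the glass, mug and lemon are where they were. Handing in.

```bash
python3 -c "
from h import *
print(job_done())"
```

```text
the job is handed in; nothing more can be done
None
```

The job is handed in after about 19 s of robot time: the seal broke by levering, the lid rests open on its stop (about 1.91 rad), the knife lies flat on the board, and the lemon, glass and mug have not moved; the hand-in gave no verdict.

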